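# Unlock and start the spice grinder on the market stall

### The job

Start the spice grinder, the metal machine with the lidded glass jar: slide the child-lock cover that hides its start button fully aside, away from the machine's front, then press the button right down and let it spring back. Leave the lock open, and do not press the button on the counter scale.

Things in the scene. Friction and masses are not known exactly. Their poses are not given: they have to be found in the camera images.
- grinder: Spice grinder, fixed. Metal base 180 (its x) by 300 mm (its y), flat deck 80 mm above the counter. Origin: centre of its underside, at counter height; z up, -x is its front. A lidded glass jar, 104 mm across, stands at y = +85 mm, its top 209 mm above the counter. Start button and child-lock are at the deck's other end, round x = -25, y = -90 mm; nothing else within 115 mm.
- lock_tab (a joint): Black bridge-shaped cover over the start button, slides along grinder +x: 0 = centred over it, 0.055 m = fully aside, at its stop. Starts at 0 to 5 mm; 2 N friction; stays put. Top plate 48 (x) by 76 mm, 109 mm above the counter. On it an upright grey fin to push or pinch: 12 mm thick (x), 40 wide, top 133 mm above the counter, centre at grinder x = -9 mm + lock_tab, y = -90 mm.
- start_button (a joint): Grinder's start button, under the cover: round grey cap 36 mm across, axis at grinder x = -25, y = -90 mm, top 102 mm above the counter, in a black collar 52 mm across and 92 mm above the counter. Travel straight down: 0 = up, 0.006 m = fully down. Springs back; 1.5 N to start moving, 5 N fully down. With the lock at its stop the cover's edge is 31 mm from its axis.
- scale_button (a joint): Button of the counter scale (low white box, 210 by 200 mm, 54 mm high, with a round steel pan and a tea box on it), which stands left or right of the grinder: a bare grey cap like the grinder's, without cover, 76 mm above the counter. 0 = up, 0.006 m = down. Not to be pressed.

How it is judged:
By the outcome, as a careful person would: the job done as asked, in the order asked, and still so for the second after the job is handed in, with the robot touching nothing.
It also fails if it takes over 34 s, if anything falls off the work surface, if the arm or the gripper's body presses on something with over 40 N, if the wrist force passes 120 N, or if a joint passes its speed limit or range.

### The arm

A 6-joint arm with a two-finger parallel gripper is mounted at the origin on the work surface. World frame = base frame: x ahead of the robot, y to its left, z up, the work surface at z = 0. Lengths are in mm, angles in degrees, forces in N, time in s.
With the tool pointing down it reaches from about 300 to 850 mm from the base axis. Payload 4.2 kg.
Tool frame: the origin (TCP) lies at the very end of the fingers, on their centre line; the grasp point (between the pads) lies 19 mm behind it; z points along the fingers, y is the direction in which the jaws open and shut (so a half turn about z gives the same grasp; the last joint's range is limited). The gripper opens to 91 mm and grips with 3 to 60 N. Pads are 32 mm wide; open, the fingers measure 118 mm over their backs; the gripper's body (76 mm by 178 mm) begins 60 mm behind the grasp point.
Start: joints at [-66.463, 18.312, 89.639, -0, 72.044, -1.146], TCP at [240.124, -522.478, 213.976] pointing down, gripper open.
Joint ranges: [-177.97, 177.97], [-48.28, 115.42], [12.27, 149.76], [-77.06, 257.06], [2.81, 150.46], [-146.56, 146.56]. Speed limits (degrees/s): [147.25, 147.25, 180, 180, 180, 180].

### API

Orientations are given as [roll, pitch, yaw] about the fixed x, y, z axes, in that order (R = Rz(yaw) Ry(pitch) Rx(roll)).
In Python, from workcell import env gives the robot as it stands. The module is installed in compiled form; this text tells all that it offers.
- The arm moves only by the tool arm_command, never from a script. Its argument "targets" is a list of rows, each a list of 5 numbers: the closure, from 0 (fully open) to 1 (shut), then the shift along the tool's x, y, z each as a share of 50 cm, from -1 to 1, then the turn about the tool's z as a share of pi/4 rad, from -1 to 1. A call has 1 to 8 rows; each row is the pose to reach, as a shift and turn from the pose measured when the call began, along the tool's axes at that moment; what a row does not reach only later rows make up. A row lasts 1/12 s, in which the tool goes at most 41.7 mm and 7.16 degrees, less where a joint would pass 70% of its speed; a pose out of reach is approached as far as the arm can. A call with a number of a shift or a turn outside -1 to 1 is refused whole. A call with a gripper value outside its range is refused whole. The fingers move at their own pace and stop on an object; "squeeze" is the grip in N (left out, the last holds). Time passes only in rows, so rows that repeat a pose let the fingers close. It gives the time, the measured TCP pose, the force and the opening at its end, in the units of the state.
- env.state(): the state, without advancing time (a new reading comes with each control period).
- env.grab_frame(name): name is "scene" or "side" or "wrist"; returns the picture (384x512x3 uint8, red, green, blue); there is no depth.
- env.camera_params(name): a dict with "camera_matrix" (3x3 intrinsics, pixels), "dist_coeffs" ([k1, k2, p1, p2, k3] as OpenCV has them; the pictures are not rectified), "R" (3x3) and "t" (3): a world point X has camera coordinates R X + t; the wrist camera has in their place "hand_eye" (4x4, takes a point from camera to tool coordinates, whose origin is the TCP and whose axes are the flange's). Camera axes: x right, y down, z forward; pixel columns grow to the right and rows downward; lengths in mm; the calibration is good to about 2 mm. A picture is of the moment at which its call begins: read the wrist's pose just before it. camera_params takes no time and is no camera call.
- env.job_done(): hands the job in, once; it reports no verdict.
The state is a dict: "time_s": time; "qpos": joint angles; "qvel": joint speeds; "effort": joint torques, N m; "ee_pos": TCP position; "ee_rot": TCP orientation; "force": force on the tool from outside, world axes, zero at the start; "torque": the same for the moment, N m; "gripper_width": finger opening in mm.
Only numpy, scipy, OpenCV 4.12 (cv2) and the standard library are available. Lean on these libraries where they do the work, as an engineer would, in place of code of your own. Each camera call takes 0.05 s, during which the arm holds its last target.

## Working session

There is one attempt and no reset: what is moved stays moved. The work goes in short steps, Python scripts to look and compute and a tool call to move; the robot and the scene stay as the last step left them, time stands still between calls to the robot, and variables do not carry over. Pictures are saved under pics/ and viewed, and the job is handed in when it is done.

Besides the shell and the picture viewer there is one more tool, called after ">>>" in YAML: its name, and indented under it one key for each argument. arm_command: Moves the arm, as the interface text tells. Shift numbers are shares of 50 cm and turn numbers shares of pi/4 rad, none past 1 either way. Its arguments: {"type":"object","properties":{"targets":{"type":"array"},"squeeze":{"type":"number"}},"required":["targets"]}

```bash
mkdir -p pics
python3 - <<'E'
from workcell import env
import cv2,json
s=env.state();print(s)
for n in("scene","side","wrist"):
    f=env.grab_frame(n);cv2.imwrite(f"pics/{n}0.png",f[:,:,::-1])
    print(n,env.camera_params(n))
E
```

```text
{'time_s': 0.0, 'qpos': array([-6.64643944e+01,  1.83519362e+01,  8.97057642e+01,  2.74855969e-04,
        7.20425390e+01, -1.14709669e+00]), 'qvel': array([-0.07311452, -0.00043323, -0.01306584,  0.07871633, -0.02167436,
        0.01201501]), 'effort': array([ 2.70632270e-03, -4.12458229e+01, -2.31975102e+01,  7.30840769e-02,
        4.59810079e-02, -1.65199658e-04]), 'ee_pos': array([ 239.91030202, -522.01672404,  213.12166023]), 'ee_rot': array([-1.79899786e+02, -2.26798324e-03,  2.46826153e+01]), 'force': array([ 0.29698479, -0.32583954,  0.15937692]), 'torque': array([-0.01004352,  0.01530085,  0.00828485]), 'gripper_width': 90.87943909392868}
scene {'camera_matrix': array([[346.45265047,   0.        , 255.15877428],
       [  0.        , 346.45265047, 191.89874628],
       [  0.        ,   0.        ,   1.        ]]), 'dist_coeffs': array([0.00033741, 0.        , 0.        , 0.        , 0.        ]), 'R': array([[ 0.60213857,  0.79832056,  0.01064982],
       [ 0.42567922, -0.30972927, -0.85021467],
       [-0.67544529,  0.51648045, -0.52632841]]), 't': array([-313.62472577, -1
[... 428 characters left out ...]
91, -0.74396051]]), 't': array([ 449.67976139,  208.17799683, 1137.69147841])}
wrist {'camera_matrix': array([[296.9669202 ,   0.        , 260.66550891],
       [  0.        , 296.9669202 , 188.30006314],
       [  0.        ,   0.        ,   1.        ]]), 'dist_coeffs': array([-0.05385049,  0.        ,  0.        ,  0.        ,  0.        ]), 'hand_eye': array([[ 2.02674249e-04, -9.71805853e-01, -2.35782407e-01,
         6.64708922e+01],
       [ 9.99999901e-01,  1.03263047e-04,  4.33970441e-04,
         3.95170968e-01],
       [-3.97387404e-04, -2.35782472e-01,  9.71805777e-01,
        -1.71495691e+02],
       [ 0.00000000e+00,  0.00000000e+00,  0.00000000e+00,
         1.00000000e+00]])}
```

View pics/scene0.png

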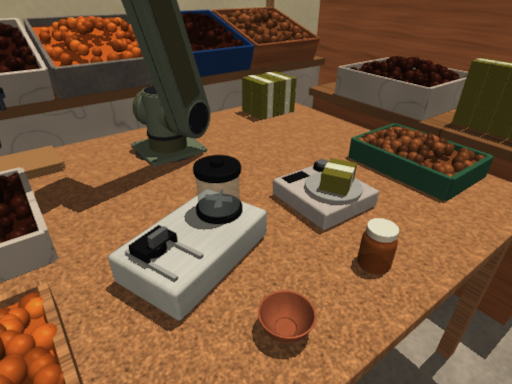

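View pics/side0.png

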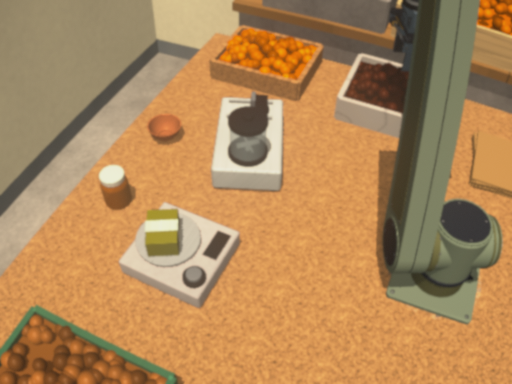

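View pics/wrist0.png

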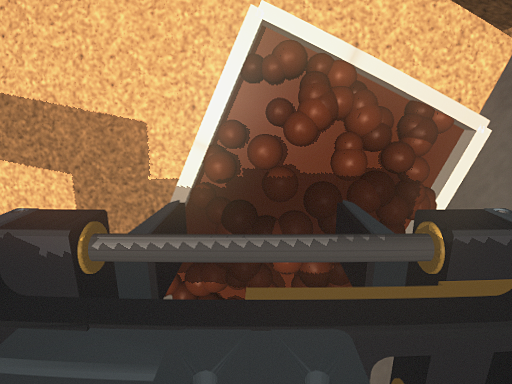

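The scene shows the grinder at about (190,245) with its cover and fin near (152,243). The jar is at (218,190) and the scale at (325,190). In the side view, the fin is at (260,105) behind the jar. I'll enlarge both.

Run:
```python
import cv2
f=cv2.imread("pics/scene0.png");cv2.imwrite("pics/sc_z.png",cv2.resize(f[150:320,100:280],None,fx=4.2,fy=3.5*1.0,interpolation=cv2.INTER_CUBIC) if 0 else cv2.resize(f[170:310,105:285],None,fx=4,fy=4,interpolation=cv2.INTER_CUBIC))
f=cv2.imread("pics/side0.png");cv2.imwrite("pics/si_z.png",cv2.resize(f[80:200,190:310],None,fx=5,fy=5,interpolation=cv2.INTER_CUBIC))
```

```text
(no output)
```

View pics/sc_z.png

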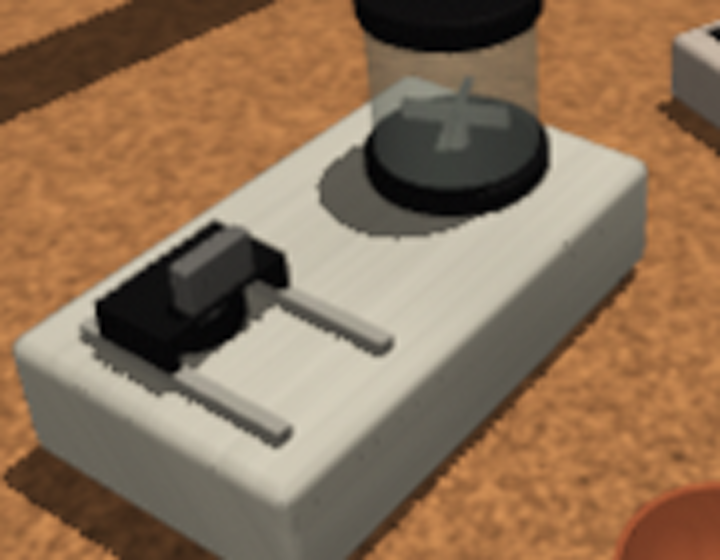

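View pics/si_z.png

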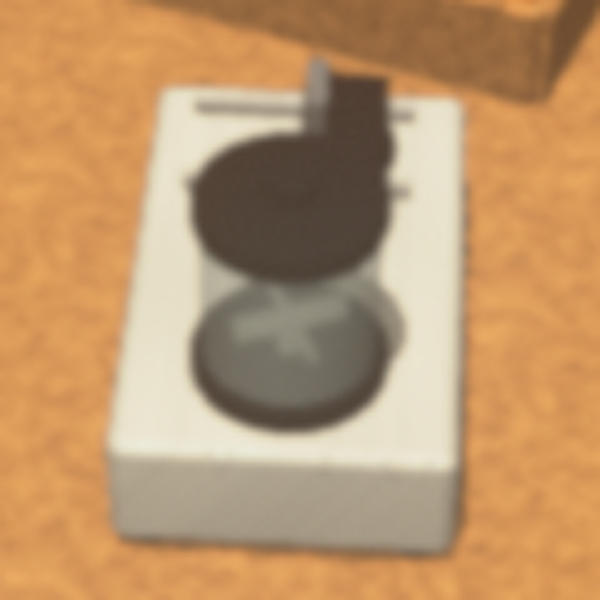

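```bash
cat > h.py <<'E'
import numpy as np,cv2
from workcell import env
def ray(n,uv,T=None):
    p=env.camera_params(n)
    d=cv2.undistortPoints(np.array([[uv]],float),p["camera_matrix"],p["dist_coeffs"])[0,0]
    d=np.array([*d,1.])
    if n=="wrist":
        H=T@p["hand_eye"];return H[:3,3],H[:3,:3]@d
    R,t=np.array(p["R"]),np.array(p["t"]);return -R.T@t,R.T@d
def plane(n,uv,z,T=None):
    o,d=ray(n,uv,T);return o+d*(z-o[2])/d[2]
E
python3 - <<'E'
from h import *
np.set_printoptions(precision=1,suppress=True)
A=[plane("scene",(x/4+105,y/4+170),80) for x,y in[(15,345),(290,508),(647,165),(410,78)]]
B=[plane("side",(x/5+190,y/5+80),80) for x,y in[(465,98),(162,88),(108,458),(462,468)]]
for Q in(A,B):
    Q=np.array(Q);print(Q);print("edges",[np.linalg.norm(Q[i]-Q[(i+1)%4]) for i in range(4)],"c",Q.mean(0))
    e=Q[2]-Q[1]+Q[3]-Q[0];print("y axis ang",np.degrees(np.arctan2(e[1],e[0])))
    e=Q[1]-Q[0]+Q[2]-Q[3];print("x axis ang",np.degrees(np.arctan2(e[1],e[0])))
fin=[plane("scene",(x/4+105,y/4+170),133) for x,y in[(170,265),(182,276),(253,237),(237,228)]]
print(np.array(fin),np.mean(fin,0))
E
```

```text
[[ 548.1 -365.8   80. ]
 [ 713.5 -306.2   80. ]
 [ 608.1  -34.2   80. ]
 [ 448.1  -94.1   80. ]]
edges [np.float64(175.80201029992642), np.float64(291.72229943335753), np.float64(170.87409843518182), np.float64(289.5506067067653)] c [ 579.4 -200.1   80. ]
y axis ang 110.68355532031174
x axis ang 20.166296000274194
[[ 536.4 -364.8   80. ]
 [ 701.1 -300.    80. ]
 [ 595.2  -19.1   80. ]
 [ 431.1  -85.5   80. ]]
edges [np.float64(176.9502679309815), np.float64(300.27685433965104), np.float64(176.98001625902606), np.float64(298.399673510397)] c [ 565.9 -192.3   80. ]
y axis ang 110.6513046012955
x axis ang 21.757553653687573
[[ 601.6 -303.4  133. ]
 [ 612.  -302.1  133. ]
 [ 604.7 -264.9  133. ]
 [ 594.1 -268.   133. ]] [ 603.1 -284.6  133. ]
```

The two views agree on the yaw (about 20.7°) but are about 15 mm apart on the centre, so I'll refine with the wrist camera. I'm moving to just in front of the fin at a safe height and closing the fingers on the way.

>>> arm_command:
  targets:
    - [1,0.674,-0.144,0,0.089]
    - [1,0.674,-0.144,0,0.089]
    - [1,0.674,-0.144,0,0.089]
    - [1,0.674,-0.144,0,0.089]
    - [1,0.674,-0.144,0,0.089]
    - [1,0.674,-0.144,0,0.089]
    - [1,0.674,-0.144,0,0.089]
    - [1,0.674,-0.144,0,0.089]
  squeeze: 10

```text
time_s: 0.82
ee_pos: [508.3, -321.2, 213.3]
ee_rot: [-179.9, 0.0, 20.7]
force: [0.0, -0.6, -0.2]
gripper_width: 41.4
```

>>> arm_command:
  targets:
    - [1,0.016,0,0,0]
    - [1,0.016,0,0,0]
    - [1,0.016,0,0,0]
    - [1,0.016,0,0,0]
    - [1,0.016,0,0,0]
    - [1,0.016,0,0,0]

```text
time_s: 1.32
ee_pos: [514.5, -319.5, 213.4]
ee_rot: [-179.9, 0.0, 20.6]
force: [-0.7, -0.6, -0.6]
gripper_width: 1.3
```

Run:
```python
from workcell import env
import cv2
s=env.state();print(s['ee_pos'],s['ee_rot'],s['gripper_width'],s['time_s'])
f=env.grab_frame("wrist");cv2.imwrite("pics/w1.png",f[:,:,::-1])
```

```text
[ 514.48200077 -319.45822853  213.38942846] [-1.79912693e+02  4.23623880e-02  2.05582934e+01] 1.3287522610933085 1.3167
```

View pics/w1.png

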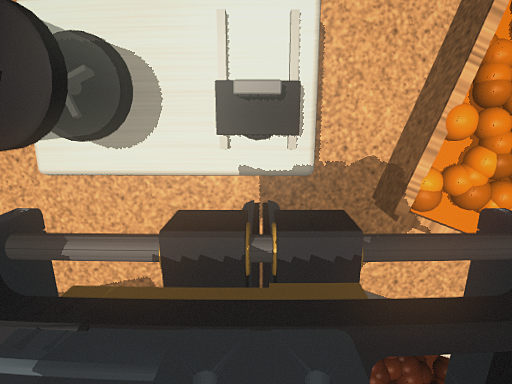

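The wrist view shows the cover plate at about cols 216–301, rows 82–135. The fin is at (257,87), the deck's front edge at row ~173 and its end edge at col ~316.

```bash
cat >> h.py <<'E'
from scipy.spatial.transform import Rotation as Ro
def Tm(pos,rot):
    T=np.eye(4);T[:3,:3]=Ro.from_euler('xyz',rot,degrees=True).as_matrix();T[:3,3]=pos;return T
E
python3 - <<'E'
from h import *
np.set_printoptions(precision=1,suppress=True)
f=cv2.imread("pics/w1.png")
cv2.imwrite("pics/w1z.png",cv2.resize(f[60:185,195:335],None,fx=4.5,fy=4.5,interpolation=cv2.INTER_CUBIC))
E
```

```text
(no output)
```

View pics/w1z.png

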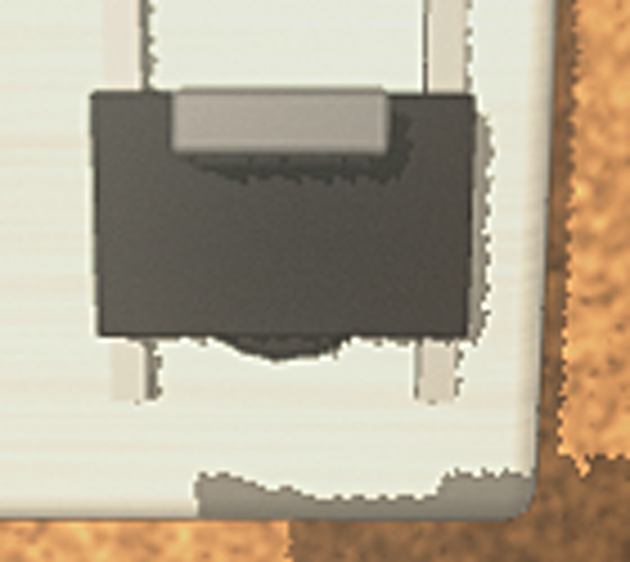

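Run:
```python
from h import *
np.set_printoptions(precision=1,suppress=True)
p=[514.482,-319.458,213.389];r=[-179.913,.042,20.558]
T=Tm(p,r)
g=lambda x,y,z:plane("wrist",(x/4.5+195,y/4.5+60),z,T)
P=np.array([g(92,91,109),g(475,93,109),g(470,335,109),g(98,337,109)])
print(P,[np.linalg.norm(P[i]-P[(i+1)%4]) for i in range(4)])
c=P.mean(0);e=P[0]-P[3]+P[1]-P[2];print("c",c,"x ang",np.degrees(np.arctan2(e[1],e[0])))
e=P[0]-P[1]+P[3]-P[2];print("y ang-90",np.degrees(np.arctan2(e[1],e[0]))-90)
a=np.radians(20.7);X=np.array([np.cos(a),np.sin(a),0]);Y=np.array([-X[1],X[0],0])
F=np.array([g(172,90,133),g(389,90,133),g(389,150,133),g(172,150,133)])
print("fin",F.mean(0),np.linalg.norm(F[0]-F[1]),np.linalg.norm(F[1]-F[2]))
k=g(541,520,80);print("deck corner",k, "origin",k+90*X+150*Y)
o=k+90*X+150*Y
for n,q in(("plate",c),("fin",F.mean(0))):
    d=q-o;print(n,"grinder xy",d@X,d@Y)
# tool coords of points
Ti=np.linalg.inv(T)
for n,q in(("plate",c),("fin",F.mean(0)),("btn by corner",o-25*X-90*Y+[0,0,102])):print(n,q,(Ti@np.append(q,1))[:3])
# deck front edge / jar-side points
for x,y in((45,171),(250,173)):
    q=plane("wrist",(x,y),80,T);print(q)
```

```text
[[ 592.2 -247.9  109. ]
 [ 618.3 -318.5  109. ]
 [ 574.3 -335.4  109. ]
 [ 547.2 -264.5  109. ]] [np.float64(75.3355310365324), np.float64(47.164703585645434), np.float64(75.9072878444197), np.float64(47.97415332821548)]
c [ 583.  -291.6  109. ] x ang 20.572712747623406
y ang-90 20.563142105170556
fin [ 598.  -285.6  133. ] 38.93107349834046 10.398216303606084
deck corner [ 540.5 -371.1   80. ] origin [ 571.6 -198.9   80. ]
plate grinder xy -22.09337005887914 -90.68701865497604
fin grinder xy -5.93575995213765 -90.41019544917563
plate [ 583.  -291.6  109. ] [ 74.   -1.9 104.3]
fin [ 598.  -285.6  133. ] [90.2 -2.2 80.3]
btn by corner [ 580.  -291.9  182. ] [71.1 -2.7 31.3]
[443.9 -98.7  80. ]
[ 519.  -306.2   80. ]
```

The sizes match: plate 75.6×47.6 mm, fin about 39×10 mm. The lock is at about 3 mm and the yaw is 20.6°. In tool coordinates the fin's front face is at x≈84, y≈-2. I'll come down in front of the fin with the tip at z≈118, above the plate top (109).

>>> arm_command:
  targets:
    - [1,0.11,-0.004,0,0]
    - [1,0.11,-0.004,0.05,0]
    - [1,0.11,-0.004,0.11,0]
    - [1,0.11,-0.004,0.16,0]
    - [1,0.11,-0.004,0.19,0]
    - [1,0.11,-0.004,0.19,0]
    - [1,0.11,-0.004,0.19,0]
    - [1,0.11,-0.004,0.19,0]

```text
time_s: 2.03
ee_pos: [565.9, -299.0, 119.9]
ee_rot: [180.0, -0.1, 20.5]
force: [0.5, 0.4, 0.6]
gripper_width: 0.7
```

Run:
```python
from workcell import env
import cv2
s=env.state();print(s['ee_pos'],s['ee_rot'],s['force'])
f=env.grab_frame("wrist");cv2.imwrite("pics/w2.png",f[:,:,::-1])
```

```text
[ 565.94383678 -298.96659182  119.90458079] [ 1.79968177e+02 -6.72882200e-02  2.05218189e+01] [0.47706886 0.39247319 0.62145656]
```

View pics/w2.png

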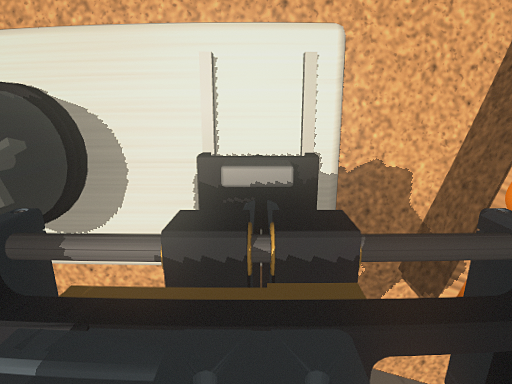

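The fingertips (~(262,230)) are in front of the fin (258,176) and centred on it. Expected travel to the stop is about 65 mm. I'll push 50 mm, then go on slowly while watching the force.

>>> arm_command:
  targets:
    - [1,0.015,0,0,0]
    - [1,0.03,0,0,0]
    - [1,0.045,0,0,0]
    - [1,0.06,0,0,0]
    - [1,0.075,0,0,0]
    - [1,0.09,0,0,0]
    - [1,0.1,0,0,0]
    - [1,0.105,0,0,0]

```text
time_s: 2.75
ee_pos: [616.3, -280.1, 120.1]
ee_rot: [179.9, -0.1, 20.6]
force: [-1.2, -1.4, 0.9]
gripper_width: 0.4
```

>>> arm_command:
  targets:
    - [1,0.005,0,0,0]
    - [1,0.01,0,0,0]
    - [1,0.014,0,0,0]
    - [1,0.014,0,0,0]

```text
time_s: 3.08
ee_pos: [623.1, -277.4, 119.9]
ee_rot: [180.0, -0.1, 20.6]
force: [-0.0, -0.9, 0.4]
gripper_width: 0.7
```

>>> arm_command:
  targets:
    - [1,0.004,0,0,0]
    - [1,0.008,0,0,0]
    - [1,0.008,0,0,0]

```text
time_s: 3.33
ee_pos: [624.0, -277.0, 119.9]
ee_rot: [-180.0, 0.3, 20.6]
force: [-8.7, -3.5, 4.3]
gripper_width: 0.7
```

>>> arm_command:
  targets:
    - [1,0.004,0,0,0]
    - [1,0.006,0,0,0]
    - [1,0.006,0,0,0]

```text
time_s: 3.58
ee_pos: [623.9, -277.0, 120.0]
ee_rot: [-179.9, 0.6, 20.6]
force: [-8.0, -4.8, 4.8]
gripper_width: 0.2
```

The force steps up to about 9 N and the travel ends at about 62 mm, so the cover is at its stop. I'll back off to above the button and check with the cameras.

>>> arm_command:
  targets:
    - [1,-0.04,0,0,0]
    - [1,-0.1,0,-0.01,0]
    - [1,-0.15,0,-0.05,0]
    - [1,-0.22,0,-0.1,0]
    - [1,-0.27,0,-0.13,0]
    - [1,-0.27,0,-0.13,0]
    - [1,-0.27,0,-0.13,0]
    - [1,-0.27,0,-0.13,0]

```text
time_s: 4.25
ee_pos: [498.8, -323.8, 186.1]
ee_rot: [-179.9, 0.5, 20.6]
force: [-0.2, 0.6, -0.3]
gripper_width: 0.2
```

Run:
```python
from workcell import env
import cv2
s=env.state();print(s['ee_pos'],s['ee_rot'],s['force'])
f=env.grab_frame("wrist");cv2.imwrite("pics/w3.png",f[:,:,::-1])
cv2.imwrite("pics/w3z.png",cv2.resize(f[0:180,190:340,::-1],None,fx=3.3,fy=3.3,interpolation=cv2.INTER_CUBIC))
```

```text
[ 498.78998717 -323.83179843  186.0631258 ] [-179.90304274    0.54311093   20.57587198] [-0.15805875  0.55621999 -0.27624113]
```

View pics/w3z.png

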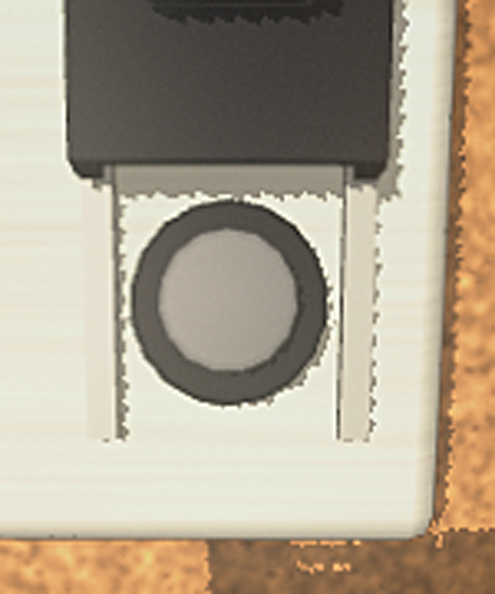

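The button is fully exposed: cap centre at zoomed (229,300), cover edge at row ~160.

Run:
```python
from h import *
np.set_printoptions(precision=1,suppress=True)
T=Tm([498.79,-323.832,186.063],[-179.903,.543,20.576]);Ti=np.linalg.inv(T)
g=lambda x,y,z:(Ti@np.append(plane("wrist",(x/3.3+190,y/3.3),z,T),1))[:3]
print("cap",g(229,300,102),"diam",g(299,300,102)-g(159,300,102))
print("cover edge",g(229,160,109))
q=plane("wrist",(229/3.3+190,300/3.3),102,T);print(q)
```

```text
cap [87.1 -0.6 83.2] diam [-0.  34.9 -0.1]
cover edge [118.4  -0.5  75.9]
[ 579.3 -292.8  102. ]
```

The edge is 31.3 mm from the axis (31 expected at the stop), so the lock is fully open. Now I'll move over the button at (579,-293).

>>> arm_command:
  targets:
    - [1,0.08,-0.001,0,0]
    - [1,0.15,-0.001,0.02,0]
    - [1,0.174,-0.001,0.06,0]
    - [1,0.174,-0.001,0.11,0]
    - [1,0.174,-0.001,0.14,0]
    - [1,0.174,-0.001,0.15,0]
    - [1,0.174,-0.001,0.15,0]
    - [1,0.174,-0.001,0.15,0]

```text
time_s: 4.97
ee_pos: [580.0, -292.3, 109.4]
ee_rot: [-179.8, 0.6, 20.7]
force: [0.4, 0.2, 1.4]
gripper_width: 0.9
```

Run:
```python
from workcell import env
import cv2,numpy as np
s=env.state();print(s['ee_pos'],s['ee_rot'],s['force'])
f=env.grab_frame("scene");
cv2.imwrite("pics/s3z.png",cv2.resize(f[140:310,85:275,::-1],None,fx=3.5,fy=3.5,interpolation=cv2.INTER_CUBIC))
```

```text
[ 579.99444795 -292.25550794  109.37411097] [-179.84127099    0.59008574   20.65435376] [0.44937763 0.17851892 1.35678336]
```

View pics/s3z.png

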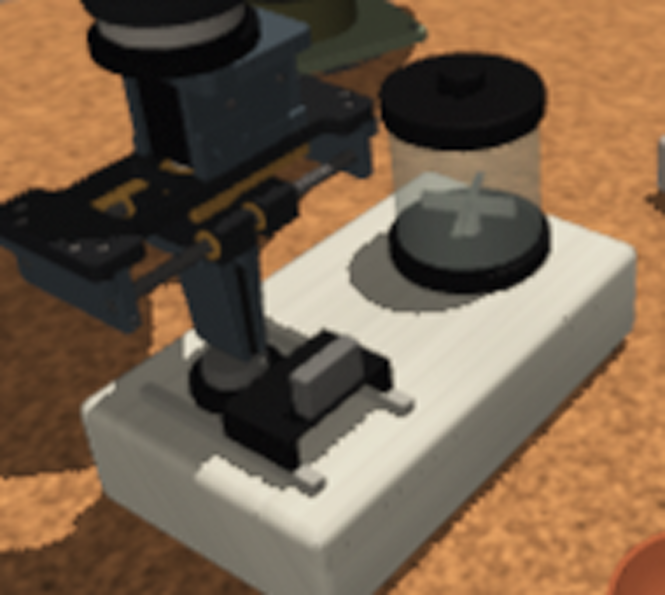

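The fingertips hang over the cap at zoomed (235,365), clear of both the cover and the jar. Now I'll press in small steps.

>>> arm_command:
  targets:
    - [1,0,0,0.006,0]
    - [1,0,0,0.012,0]
    - [1,0,0,0.018,0]
    - [1,0,0,0.022,0]
    - [1,0,0,0.022,0]

```text
time_s: 5.43
ee_pos: [580.6, -293.0, 99.7]
ee_rot: [-180.0, 0.5, 20.6]
force: [1.2, -1.1, 3.4]
gripper_width: 0.2
```

>>> arm_command:
  targets:
    - [1,0,0,0.004,0]
    - [1,0,0,0.006,0]
    - [1,0,0,0.006,0]

```text
time_s: 5.68
ee_pos: [580.6, -293.0, 97.0]
ee_rot: [-180.0, 0.4, 20.6]
force: [-1.4, 0.4, 3.8]
gripper_width: 0.2
```

>>> arm_command:
  targets:
    - [1,0,0,0.004,0]
    - [1,0,0,0.006,0]
    - [1,0,0,0.006,0]

```text
time_s: 5.93
ee_pos: [580.7, -293.0, 96.2]
ee_rot: [180.0, 0.4, 20.6]
force: [-3.1, 1.8, 13.8]
gripper_width: 0.3
```

>>> arm_command:
  targets:
    - [1,0,0,0.004,0]
    - [1,0,0,0.008,0]
    - [1,0,0,0.008,0]

```text
time_s: 6.18
ee_pos: [580.7, -293.0, 96.0]
ee_rot: [179.9, 0.3, 20.6]
force: [-5.1, 3.1, 19.8]
gripper_width: 0.3
```

The button bottomed out: z stalls at 96.0 (102 − 6), and the force rose from 4 to 20 N. I'll go straight up, then back to the viewing spot.

>>> arm_command:
  targets:
    - [1,0,0,-0.02,0]
    - [1,0,0,-0.06,0]
    - [1,0,0,-0.12,0]
    - [1,-0.06,0,-0.16,0]
    - [1,-0.13,0,-0.18,0]
    - [1,-0.17,0,-0.18,0]
    - [1,-0.17,0,-0.18,0]
    - [1,-0.17,0,-0.18,0]

```text
time_s: 6.85
ee_pos: [500.7, -322.8, 186.3]
ee_rot: [179.9, 0.3, 20.5]
force: [0.7, 0.6, 0.2]
gripper_width: 0.8
```

Run:
```python
from workcell import env
import cv2,numpy as np
s=env.state();print(s['ee_pos'],s['ee_rot'],s['force'])
f=env.grab_frame("wrist");g=env.grab_frame("scene")
a=cv2.resize(f[0:180,190:340,::-1],(400,480),interpolation=cv2.INTER_CUBIC)
b=cv2.resize(g[170:320,105:230,::-1],(400,480),interpolation=cv2.INTER_CUBIC)
cv2.imwrite("pics/w4z.png",np.hstack([a,b]))
```

```text
[ 500.74912793 -322.83377717  186.28737136] [179.90116221   0.32079257  20.51930697] [0.70456172 0.60584173 0.21157167]
```

View pics/w4z.png

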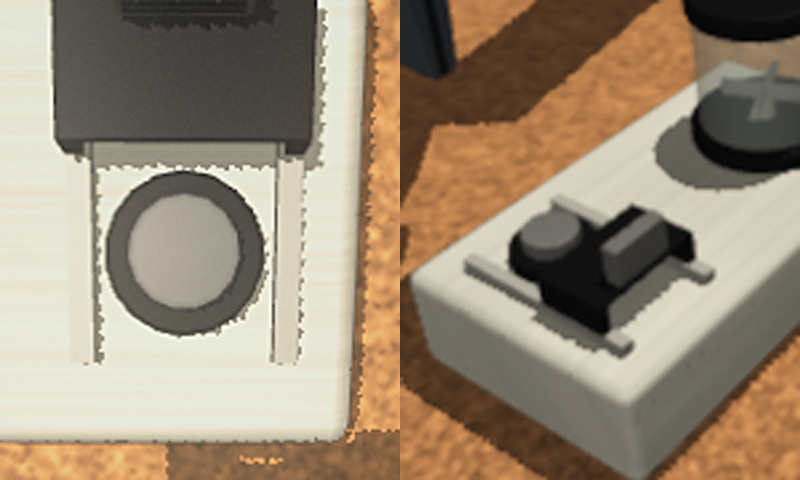

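The cap at left-panel (184,250) is back up, the cover is still at its stop (edge at row ~140), and the tool is touching nothing. I'm handing in.

Run:
```python
from workcell import env
print(env.job_done())
```

```text
the job is handed in; nothing more can be done
None
```

I slid the child-lock cover to its stop, pressed the grinder's start button right down and let it spring back, then handed the job in at about 7 s. No verdict is reported.

- **Lock:** after the push the cover's edge measured 31.3 mm from the button axis, against 31 mm expected at the stop. It was still there in the last pictures.
- **Button:** the press stalled at z = 96.0 mm, which is the full 6 mm of travel, at about 20 N. The last pictures show the cap back up.
- **Clearance:** the gripper was withdrawn and touching nothing, with about 1 N (sensor noise) on the wrist. The arm never went near the scale.
- **Disagreement:** my first grinder positions from the scene and side cameras differed by about 15 mm. I used the wrist camera instead, and its measured sizes matched those given to within 2 mm.

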